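# Turn a row of specimens round into the analyser carrier

### The job

Move the four specimen containers from the black arrivals tray into the aluminium analyser carrier in reverse order: the container nearest the tray's handle goes into the pocket farthest from the carrier's handle, the second nearest into the second farthest, and so on, so that the container farthest from the tray's handle ends in the pocket next to the carrier's handle. Stand each one upright on the floor of its own pocket and let go of it; set them down gently, and do not drop any or tip any over.

Things in the scene. Friction and masses are not known exactly. Their poses are not given: they have to be found in the camera images.
- jar_center (a point): Squat specimen jar: plain cylinder 40 mm in diameter (cap included), 58 mm tall, the shortest and widest of the four. Closed, rigid, white plastic with a lilac cap, loose. Origin half-way up on its upright axis, z up. 
- tube_center (a point): Slim flat-bottomed sample tube: round, 26 mm in diameter, 84 mm tall with a ribbed 27 mm round cap over the top 22 mm. Closed, rigid, white plastic with a lilac cap, loose. Origin half-way up on its upright axis, z up. 
- square_center (a point): Square bottle: body 34 x 34 mm with its faces along its x and y axes, 50 mm high, then a neck and a narrow 25 mm round cap; 70 mm tall in all. Closed, rigid, white plastic with a lilac cap, loose. Origin half-way up on its upright axis, z up. 
- dropper_center (a point): Dropper bottle: round body 34 mm in diameter, 50 mm high, then a cone and a pointed cap; 84 mm tall in all. Closed, rigid, white plastic with a lilac cap, loose. Origin half-way up on its upright axis, z up. 
- home_jar: Shallow round grey cup fixed on the arrivals tray, 53 mm across, in which the squat jar stands at the start (it marks that container's starting place; all four cups look alike). Origin at the centre of its underside; the container's underside stands 4 mm above this, the cup's rim 9 mm above this.
- home_tube: Shallow round grey cup fixed on the arrivals tray, 53 mm across, in which the slim tube stands at the start (it marks that container's starting place; all four cups look alike). Origin at the centre of its underside; the container's underside stands 4 mm above this, the cup's rim 9 mm above this.
- home_square: Shallow round grey cup fixed on the arrivals tray, 53 mm across, in which the square bottle stands at the start (it marks that container's starting place; all four cups look alike). Origin at the centre of its underside; the container's underside stands 4 mm above this, the cup's rim 9 mm above this.
- home_dropper: Shallow round grey cup fixed on the arrivals tray, 53 mm across, in which the dropper bottle stands at the start (it marks that container's starting place; all four cups look alike). Origin at the centre of its underside; the container's underside stands 4 mm above this, the cup's rim 9 mm above this.
- tray_handle: Steel bow handle, 64 mm wide and 38 mm high, on a black foot at one end of the black arrivals tray; it may be at either end of the tray. Fixed. Origin at the centre of its underside, on the table, in line with the row of cups. The row of four cups starts 52 mm from it and goes on at a pitch of 60 mm (52, 112, 172, 232 mm); nothing else stands in the row.
- carrier: Analyser carrier: fixed aluminium rack 248 x 64 mm, with four open square pockets in a row and a black bow handle 37 mm high at one end. Origin at the middle of its underside, on the table; its x axis runs along the row, away from its handle (handle at x = -150 mm). Pocket centres at x = -90, -30, +30, +90 mm, y = 0. A pocket is 56 x 56 mm inside; its floor is 8 mm and the top of its walls 16 mm above the table.

How it is judged:
At the end, for the whole second after the job is handed in: Each container stands upright (0.12 rad) and at rest on the floor (height within 5 mm) of the pocket that mirrors its start: nearest the tray handle in the pocket farthest from the carrier handle, and so on; within 16 mm of the pocket centre along and across the row (((horizontal distance between home_jar and tray_handle between 0.032 and 0.072 m and x of jar_center in the frame of carrier between 0.074 and 0.106 m) or (horizontal distance between home_jar and tray_handle between 0.092 and 0.132 m and x of jar_center in the frame of carrier between 0.014 and 0.046 m) or (horizontal distance between home_jar and tray_handle between 0.152 and 0.192 m and x of jar_center in the frame of carrier between -0.046 and -0.014 m) or (horizontal distance between home_jar and tray_handle between 0.212 and 0.252 m and x of jar_center in the frame of carrier between -0.106 and -0.074 m)) and y of jar_center in the frame of carrier between -0.016 and 0.016 m and height (world z) of jar_center between 0.032 and 0.042 m and angle between each of jar_center, tube_center, square_center, dropper_center's own z axis and vertical below 0.12 rad and linear speed of each of jar, tube, square, dropper below 0.02 m/s and ((horizontal distance between home_tube and tray_handle between 0.032 and 0.072 m and x of tube_center in the frame of carrier between 0.074 and 0.106 m) or (horizontal distance between home_tube and tray_handle between 0.092 and 0.132 m and x of tube_center in the frame of carrier between 0.014 and 0.046 m) or (horizontal distance between home_tube and tray_handle between 0.152 and 0.192 m and x of tube_center in the frame of carrier between -0.046 and -0.014 m) or (horizontal distance between home_tube and tray_handle between 0.212 and 0.252 m and x of tube_center in the frame of carrier between -0.106 and -0.074 m)) and y of tube_center in the frame of carrier between -0.016 and 0.016 m and height (world z) of tube_center between 0.045 and 0.055 m and ((horizontal distance between home_square and tray_handle between 0.032 and 0.072 m and x of square_center in the frame of carrier between 0.074 and 0.106 m) or (horizontal distance between home_square and tray_handle between 0.092 and 0.132 m and x of square_center in the frame of carrier between 0.014 and 0.046 m) or (horizontal distance between home_square and tray_handle between 0.152 and 0.192 m and x of square_center in the frame of carrier between -0.046 and -0.014 m) or (horizontal distance between home_square and tray_handle between 0.212 and 0.252 m and x of square_center in the frame of carrier between -0.106 and -0.074 m)) and y of square_center in the frame of carrier between -0.016 and 0.016 m and height (world z) of square_center between 0.038 and 0.048 m and ((horizontal distance between home_dropper and tray_handle between 0.032 and 0.072 m and x of dropper_center in the frame of carrier between 0.074 and 0.106 m) or (horizontal distance between home_dropper and tray_handle between 0.092 and 0.132 m and x of dropper_center in the frame of carrier between 0.014 and 0.046 m) or (horizontal distance between home_dropper and tray_handle between 0.152 and 0.192 m and x of dropper_center in the frame of carrier between -0.046 and -0.014 m) or (horizontal distance between home_dropper and tray_handle between 0.212 and 0.252 m and x of dropper_center in the frame of carrier between -0.106 and -0.074 m)) and y of dropper_center in the frame of carrier between -0.016 and 0.016 m and height (world z) of dropper_center between 0.045 and 0.055 m); the robot touches nothing.
It fails at once if a container is tipped over (more than 0.6 rad) (angle between any of jar_center, tube_center, square_center, dropper_center's own z axis and vertical above 0.6 rad).
It fails at once if a container is dropped or thrown (faster than 0.7 m/s while not held: a fall of more than about 25 mm) ((linear speed of jar above 0.7 m/s and contact force between the fingers and jar below 0.05 N) or (linear speed of tube above 0.7 m/s and contact force between the fingers and tube below 0.05 N) or (linear speed of square above 0.7 m/s and contact force between the fingers and square below 0.05 N) or (linear speed of dropper above 0.7 m/s and contact force between the fingers and dropper below 0.05 N)).
It also fails if it takes over 112 s, if anything falls off the work surface, if the arm or the gripper's body presses on something with over 40 N, if the wrist force passes 120 N, or if a joint passes its speed limit or range.

### The arm

A 6-joint arm with a two-finger parallel gripper is mounted at the origin on the work surface. World frame = base frame: x ahead of the robot, y to its left, z up, the work surface at z = 0. Lengths are in m, angles in rad, forces in N, time in s.
With the tool pointing down it reaches from about 0.35 to 0.85 m from the base axis. Payload 8.1 kg.
Tool frame: the origin (TCP) lies at the very end of the fingers, on their centre line; the grasp point (between the pads) lies 19 mm behind it; z points along the fingers, y is the line along which they close (so a half turn about z gives the same grasp; the last joint's range is limited). The gripper opens to 85 mm and grips with 20 to 120 N. Pads are 22 mm wide; open, the fingers measure 114 mm over their backs; the gripper's body (76 mm by 85 mm) begins 54 mm behind the grasp point. The pads swing forward as they close: fully open they stand 13 mm farther back than shut.
Start: joints at [-1.301, 0.13, 1.488, -0, 1.523, -0.085], TCP at [0.208, -0.563, 0.231] pointing down, gripper open.
Joint ranges: [-2.96, 2.96], [-0.89, 2.26], [0.02, 2.5], [-1.34, 4.48], [0, 2.73], [-2.66, 2.66]. Speed limits (rad/s): [2.39, 2.39, 2.79, 3.14, 3.14, 3.14].

### API

Orientations are given as a rotation vector (axis times angle).
In Python, from bench import ctrl, get_image, calibration gives the robot as it stands.
- The arm moves only by the shell command python3 -m crank 'ROWS' [FORCE]. ROWS is JSON, a list of rows, each a list of 3 entries, a list of its own where there are three numbers: the shift along the tool's x, y, z as a fraction of full scale, then the turn about the tool's z as a fraction of full scale, then the opening in per cent of the stroke, from 0 (shut) to 100 (fully open). A call has 1 to 20 rows; each row is the pose to reach, as a shift and turn from the pose commanded when the call began, along the tool's axes at that moment; what a row does not reach only later rows make up. Full scale, the value 1, is 0.1 m for a shift and 2 rad for a turn. A row lasts 1/12 s, in which the tool goes at most 41.7 mm and 7.16 degrees, less where a joint would pass 70% of its speed; a pose out of reach is approached as far as the arm can. A call with a number of a shift or a turn outside -1 to 1 is refused whole. A call with a gripper value outside its range is refused whole. The fingers move at their own pace and stop on an object; FORCE is the grip in N (left out, the last holds). Time passes only in rows, so rows that repeat a pose let the fingers close. It gives the time, the measured TCP pose, the force, the opening and the grip force at its end, in the units of the state.
- ctrl.get_state(): the state, without advancing time (a new reading comes with each control period).
- get_image(name): name is "side" or "top"; returns the picture (420x560x3 uint8, blue, green, red); there is no depth.
- calibration(name): a dict with "camera_matrix" (3x3 intrinsics, pixels), "R" (3x3) and "t" (3): a world point X has camera coordinates R X + t. Camera axes: x right, y down, z forward; pixel columns grow to the right and rows downward; lengths in m; the calibration is good to about 2 mm. A picture is of the moment at which its call begins. calibration takes no time and is no camera call.
- ctrl.finish_job(): hands the job in; it is judged then, once.
The state is a dict: "t": time; "joint_positions": joint angles; "joint_vel": joint speeds; "effort": joint torques, N m; "tcp_pos": TCP position; "ee_rot": TCP orientation; "ft_force": force on the tool from outside, world axes, zero at the start; "ft_torque": the same for the moment, N m; "gripper_width": finger opening in m; "finger_force": force on a finger pad.
Only numpy, scipy, OpenCV 4.12 (cv2) and the standard library are available. Lean on these libraries where they do the work, as an engineer would, in place of code of your own. Each camera call takes 0.05 s, during which the arm holds its last target. There are 200 camera calls.

## Working session

There is one attempt and no reset: what is moved stays moved. The work goes in short steps, Python scripts to look and compute and a shell command to move; the robot and the scene stay as the last step left them, time stands still between calls to the robot, and variables do not carry over. Pictures are saved under pics/ and viewed, at most 14 in all, crops included, and the job is handed in when it is done.

```bash
mkdir -p pics
python3 - <<'E'
from bench import ctrl,get_image,calibration
import cv2
for n in("top","side"):
    cv2.imwrite(f"pics/{n}0.png",get_image(n)); c=calibration(n); print(n,c)
s=ctrl.get_state(); print(s["t"],s["tcp_pos"],s["ee_rot"],s["gripper_width"])
E
```

```text
top {'camera_matrix': array([[545.79438089,   0.        , 280.88170791],
       [  0.        , 545.79438089, 204.36788542],
       [  0.        ,   0.        ,   1.        ]]), 'R': array([[-3.09355153e-02, -9.99521381e-01, -5.50448158e-05],
       [-9.95990521e-01,  3.08308588e-02, -8.39782158e-02],
       [ 8.39397193e-02, -2.54308526e-03, -9.96467589e-01]]), 't': array([0.01126929, 0.53567772, 1.11111876])}
side {'camera_matrix': array([[531.47750308,   0.        , 279.14768964],
       [  0.        , 531.47750308, 210.11964666],
       [  0.        ,   0.        ,   1.        ]]), 'R': array([[-0.99824976, -0.05907034,  0.00284963],
       [-0.03250395,  0.50776514, -0.86088214],
       [ 0.04940566, -0.85946801, -0.50879644]]), 't': array([0.55068734, 0.09618535, 0.98876561])}
0.1 [ 0.20833854 -0.56213017  0.23033317] [-3.09063109e+00 -5.54092352e-01  2.59089481e-04] 0.0851226920504819
```

View pics/top0.png

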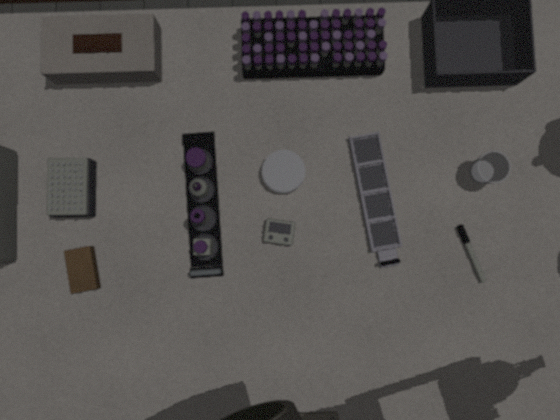

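View pics/side0.png

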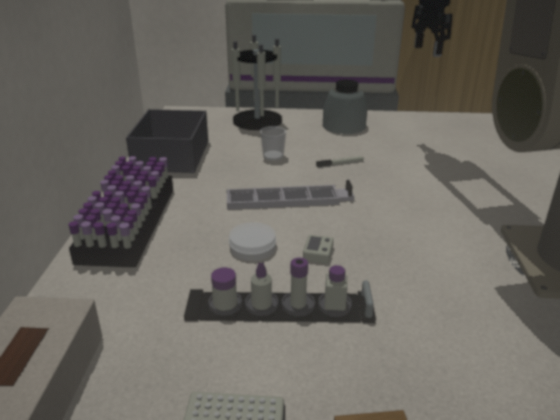

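The tray handle is at the robot's end (top view, ~(205,271)). From the handle the order is square, tube, dropper, jar. The carrier handle is also at the near end, (388,257). Next I'll enlarge both.

Run:
```python
import cv2
a=cv2.imread("pics/top0.png")
def f(c): return cv2.convertScaleAbs(cv2.resize(c,None,fx=5,fy=5,interpolation=cv2.INTER_CUBIC)[:600],alpha=1.8)
# tray cols175-230 rows128-280 rotated to landscape not needed: 4x
t=cv2.resize(a[128:280,165:240],None,fx=3.9,fy=3.9,interpolation=cv2.INTER_CUBIC)
c=cv2.resize(a[128:280,340:415],None,fx=3.9,fy=3.9,interpolation=cv2.INTER_CUBIC)
import numpy as np
cv2.imwrite("pics/crop0.png",cv2.convertScaleAbs(np.hstack([t,c]),alpha=1.8))
b=cv2.imread("pics/side0.png")
cv2.imwrite("pics/crop1.png",cv2.convertScaleAbs(cv2.resize(b[170:330,180:380],None,fx=3.7,fy=3.7,interpolation=cv2.INTER_CUBIC),alpha=1.5))
```

```text
(no output)
```

View pics/crop0.png

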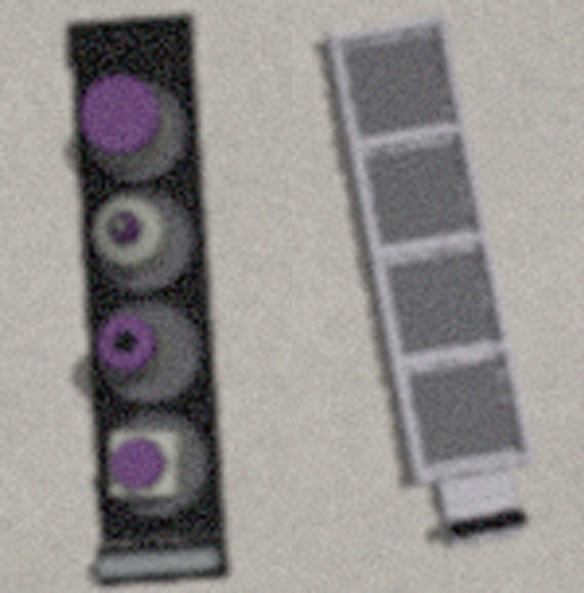

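View pics/crop1.png

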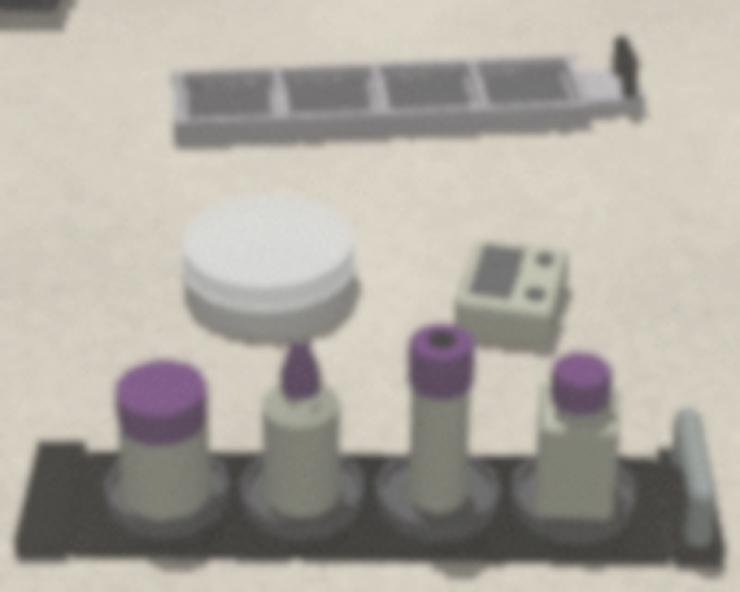

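The top crop shows the cap tops at jar (120,113), dropper (124,228), tube (126,342) and square (138,462). The carrier pockets are at (400,82), (422,190), (444,300) and (466,412). The side crop shows cap tops at jar (162,388), dropper tip (300,342), tube (442,341) and square (581,368). I'll triangulate these.

```bash
cat > h.py <<'E'
import numpy as np
from bench import ctrl,get_image,calibration
def ray(n,p):
    c=calibration(n); R,t=c["R"],c["t"]
    return -R.T@t, R.T@np.linalg.solve(c["camera_matrix"],[*p,1])
def at(n,p,z):
    o,d=ray(n,p); return o+d*(z-o[2])/d[2]
def tri(p,q):
    (a,d),(b,e)=ray("top",p),ray("side",q)
    s=np.linalg.lstsq(np.c_[d,-e],b-a,rcond=None)[0]
    x,y=a+s[0]*d,b+s[1]*e; return (x+y)/2,np.linalg.norm(x-y)
E
python3 - <<'E'
from h import *
np.set_printoptions(precision=4,suppress=True)
T=lambda p:(165+p[0]/3.9-.4,128+p[1]/3.9-.4)
C=lambda p:(340+(p[0]-292)/3.9-.4,128+p[1]/3.9-.4)
S=lambda p:(180+p[0]/3.7-.4,170+p[1]/3.7-.4)
for n,p,q in[("jar",(120,113),(162,388)),("drop",(124,228),(300,342)),("tube",(126,342),(442,341)),("sq",(138,462),(581,368))]:
    print(n,tri(T(p),S(q)))
for p in[(133,133),(143,241),(148,352),(155,463)]: print("cup",at("top",T(p),.018))
print("hand",at("top",T((160,562)),.038))
P=np.array([at("top",C(p),.010)[:2] for p in[(400,82),(422,190),(444,300),(466,412)]])
K=np.array([at("top",C(p),.016)[:2] for p in[(330,40),(440,22),(527,458),(415,485)]])
print(P,K,K.mean(0),P.mean(0),np.linalg.norm(K[0]-K[1]),np.linalg.norm(K[1]-K[2]))
E
```

```text
jar (array([0.6325, 0.1637, 0.0657]), np.float64(0.0028686366688016056))
drop (array([0.5714, 0.1592, 0.0894]), np.float64(0.0002870312981838471))
tube (array([0.5125, 0.1588, 0.0925]), np.float64(0.002271449919252407))
sq (array([0.453 , 0.156 , 0.0789]), np.float64(0.0019473159341080496))
cup [0.6313 0.1643 0.018 ]
cup [0.5727 0.16   0.018 ]
cup [0.513  0.1585 0.018 ]
cup [0.4539 0.1559 0.018 ]
hand [0.4022 0.1515 0.038 ]
[[ 0.6496 -0.192 ]
 [ 0.5902 -0.2012]
 [ 0.5302 -0.2104]
 [ 0.4696 -0.2194]] [[ 0.6727 -0.1541]
 [ 0.6807 -0.2141]
 [ 0.444  -0.2496]
 [ 0.4315 -0.1893]] [ 0.5572 -0.2018] [ 0.5599 -0.2058] 0.060493148246436035 0.2393568542591968
```

Container undersides are at about z = 8.5 mm, nearly level with the pocket floors. I'll hold one tool yaw of 0.10 rad, between the tray row and the carrier row, with the fingers closing across the row. First I turn, then approach the square bottle.

```bash
cat >> h.py <<'E'
def go(*target):
    s=ctrl.get_state(); from scipy.spatial.transform import Rotation as Ro
    R=Ro.from_rotvec(s["ee_rot"]).as_matrix(); p=np.array(s["tcp_pos"])
    print("t",round(s["t"],2),"tcp",p.round(4),"yaw",round(np.arctan2(R[1,0],R[0,0]),4),"tilt",R[2].round(3),"w",round(s["gripper_width"],4),"F",round(s["finger_force"],1) if np.ndim(s["finger_force"])==0 else s["finger_force"],"ft",np.round(s["ft_force"],1))
    for t in target:
        d=R.T@(np.array(t)-p)*10; print(" to",t,"tool shift/0.1:",d.round(3)); p=np.array(t)
E
python3 -m crank '[[[0.3,0,0],0.04,100],[[0.6,0,0],0.09,100],[[0.9,0,0],0.1275,100],[[1,0,0],0.1275,100],[[1,0,0],0.1275,100],[[1,0,0],0.1275,100],[[1,0,0],0.1275,100]]'
python3 -c "
from h import *
go((.4535,-.2,.2),(.4535,.156,.15),(.4535,.156,.027))"
```

```text
t: 0.68
tcp_pos: [0.3013, -0.5281, 0.231]
ee_rot: [-3.137, -0.158, 0.001]
ft_force: [-0.5, -0.1, -0.2]
gripper_width: 0.0855
finger_force: 0.0
t 0.68 tcp [ 0.3013 -0.5281  0.231 ] yaw 0.1005 tilt [-0.001 -0.    -1.   ] w 0.0855 F 0.0 ft [-0.5 -0.1 -0.2]
 to (0.4535, -0.2, 0.2) tool shift/0.1: [ 1.843 -3.112  0.309]
 to (0.4535, 0.156, 0.15) tool shift/0.1: [ 0.357 -3.542  0.501]
 to (0.4535, 0.156, 0.027) tool shift/0.1: [1.00e-03 0.00e+00 1.23e+00]
```

```bash
python3 -m crank '[[[0.3,-0.3,0],0,100],[[0.65,-0.65,0],0,100],[[0.95,-0.95,0],0,100]]' >/dev/null
python3 -m crank '[[[0.3,-0.3,0],0,100],[[0.6,-0.65,0],0,100],[[0.9,-0.95,0],0,100]]' >/dev/null
python3 -m crank '[[[0.1,-0.3,0],0,100],[[0.2,-0.65,0],0,100],[[0.35,-0.95,0],0,100]]' >/dev/null
python3 -m crank '[[[0,-0.3,0],0,100],[[0,-0.65,0],0,100],[[0,-0.95,0],0,100]]' >/dev/null
python3 -m crank '[[[0,-0.3,0],0,100],[[0,-0.65,0],0,100],[[0,-0.95,0],0,100]]' >/dev/null
python3 -m crank '[[[0,-0.3,0],0,100],[[0,-0.65,0],0,100],[[0,-0.95,0],0,100]]' >/dev/null
python3 -m crank '[[[0,-0.3,0.2],0,100],[[0,-0.65,0.4],0,100],[[0,-0.95,0.6],0,100],[[0,-0.95,0.6],0,100],[[0,-0.95,0.6],0,100],[[0,-0.95,0.6],0,100]]'
python3 - <<'E'
from h import *; import cv2
go((.4535,.156,.15),(.4535,.156,.027))
a=get_image("side")[130:340,170:400]
cv2.imwrite("pics/s1.png",cv2.convertScaleAbs(cv2.resize(a,None,fx=2.8,fy=2.8,interpolation=cv2.INTER_CUBIC),alpha=1.5))
E
```

```text
t: 2.68
tcp_pos: [0.4456, 0.1428, 0.1717]
ee_rot: [3.137, 0.157, 0.001]
ft_force: [0.5, -0.5, 0.0]
gripper_width: 0.0853
finger_force: 0.0
t 2.68 tcp [0.4456 0.1428 0.1717] yaw 0.0997 tilt [ 0.     0.001 -1.   ] w 0.0853 F 0.0 ft [ 0.5 -0.5  0. ]
 to (0.4535, 0.156, 0.15) tool shift/0.1: [ 0.091 -0.123  0.217]
 to (0.4535, 0.156, 0.027) tool shift/0.1: [-0.00e+00 -1.00e-03  1.23e+00]
```

View pics/s1.png

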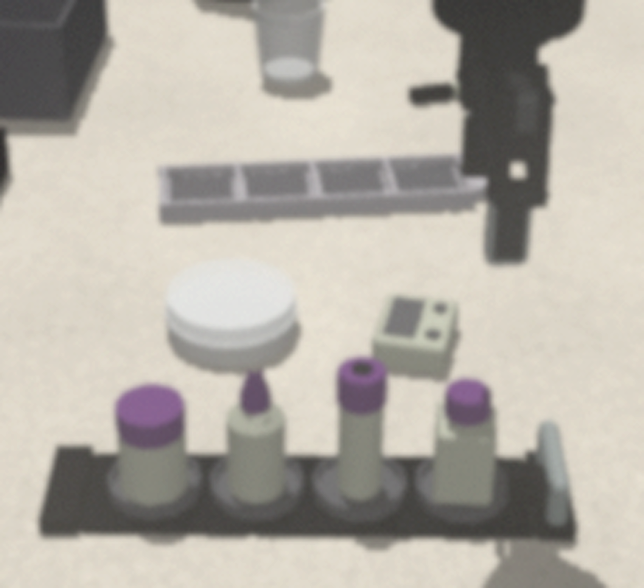

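The side view shows the gripper above and slightly behind the square bottle, with all four containers undisturbed. I'll centre and descend, then close.

```bash
python3 -m crank '[[[0.09,-0.12,0],0,100],[[0.09,-0.12,0.3],0,100],[[0.09,-0.12,0.6],0,100],[[0.09,-0.12,0.85],0,100],[[0.09,-0.12,0.85],0,100]]' >/dev/null
python3 -m crank '[[[0,0,0.2],0,100],[[0,0,0.4],0,100],[[0,0,0.55],0,100],[[0,0,0.595],0,100],[[0,0,0.595],0,100],[[0,0,0.595],0,100],[[0,0,0.595],0,100]]'
python3 - <<'E'
from h import *; import cv2
go()
a=get_image("side")[200:340,230:400]
b=get_image("top")[190:290,150:250]
cv2.imwrite("pics/s2.png",cv2.convertScaleAbs(np.hstack([cv2.resize(a,(510,420)),cv2.resize(b,(280,420))]),alpha=1.5))
E
```

```text
t: 3.73
tcp_pos: [0.4547, 0.1567, 0.0289]
ee_rot: [-3.137, -0.156, -0.005]
ft_force: [-1.0, -0.8, -0.4]
gripper_width: 0.0855
finger_force: 0.0
t 3.73 tcp [0.4547 0.1567 0.0289] yaw 0.0993 tilt [ 0.003 -0.    -1.   ] w 0.0855 F 0.0 ft [-1.  -0.8 -0.4]
```

View pics/s2.png

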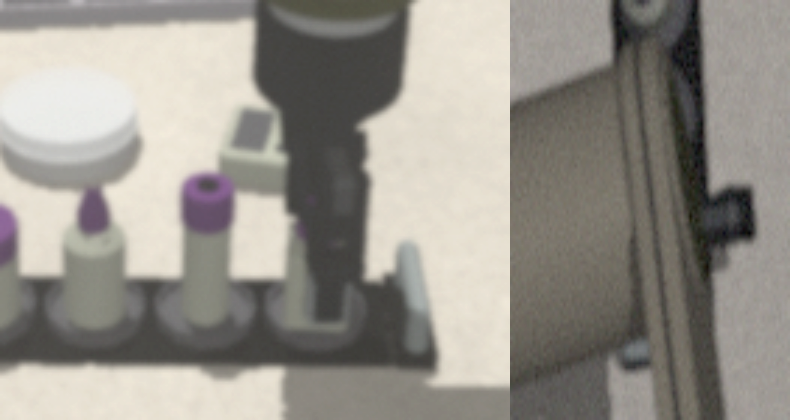

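The near finger sits over the bottle's middle once yaw and perspective are allowed for. Nothing is touched, so I close and lift.

```bash
python3 -m crank '[[[0,0,0],0,40],[[0,0,0],0,20],[[0,0,0],0,20],[[0,0,0],0,20],[[0,0,0],0,20],[[0,0,0],0,20],[[0,0,0],0,20],[[0,0,0],0,20],[[0,0,0],0,20],[[0,0,0],0,20]]' 35
python3 -m crank '[[[0,0,-0.05],0,20],[[0,0,-0.15],0,20],[[0,0,-0.3],0,20],[[0,0,-0.3],0,20]]'
python3 -c "
from h import *
go()"
```

```text
t: 4.67
tcp_pos: [0.4532, 0.1568, 0.027]
ee_rot: [-3.138, -0.157, -0.001]
ft_force: [-0.8, 0.7, 5.6]
gripper_width: 0.0346
finger_force: 33.6
t: 5.0
tcp_pos: [0.4548, 0.1571, 0.0598]
ee_rot: [-3.137, -0.157, -0.006]
ft_force: [1.1, 0.5, 0.0]
gripper_width: 0.0345
finger_force: 33.4
t 5.0 tcp [0.4548 0.1571 0.0598] yaw 0.0998 tilt [ 0.004 -0.    -1.   ] w 0.0345 F 33.4 ft [1.1 0.5 0. ]
```

```bash
python3 -m crank '[[[0,0,-0.2],0,20],[[0,0,-0.5],0,20],[[0,0,-0.8],0,20],[[0,0,-0.95],0,20],[[0,0,-0.95],0,20]]' >/dev/null
python3 -m crank '[[[0.05,0.1,0],0,20],[[0.15,0.3,0],0,20],[[0.25,0.55,0],0,20],[[0.4,0.9,0],0,20]]' >/dev/null
python3 -m crank '[[[0.1,0.22,0],0,20],[[0.2,0.45,0],0,20],[[0.3,0.7,0],0,20],[[0.4,0.95,0],0,20]]' >/dev/null
python3 -m crank '[[[0.1,0.22,0],0,20],[[0.2,0.45,0],0,20],[[0.3,0.7,0],0,20],[[0.4,0.95,0],0,20]]' >/dev/null
python3 -m crank '[[[0.1,0.22,0],0,20],[[0.2,0.45,0],0,20],[[0.3,0.65,0],0,20],[[0.38,0.8,0],0,20],[[0.4,0.85,0],0,20],[[0.4,0.85,0],0,20],[[0.4,0.85,0],0,20],[[0.4,0.85,0],0,20]]' >/dev/null
python3 - <<'E'
from h import *; import cv2
go((.6496,-.192,.027))
a=get_image("side")[120:250,210:370]
b=get_image("top")[110:280,310:430]
cv2.imwrite("pics/s3.png",cv2.convertScaleAbs(np.hstack([cv2.resize(a,(490,400)),cv2.resize(b,(282,400))]),alpha=1.5))
E
```

```text
t 7.08 tcp [ 0.6477 -0.1897  0.1507] yaw 0.1002 tilt [-0.002 -0.001 -1.   ] w 0.0351 F 33.5 ft [-0.8  0.2 -1. ]
 to (0.6496, -0.192, 0.027) tool shift/0.1: [0.018 0.026 1.237]
```

View pics/s3.png

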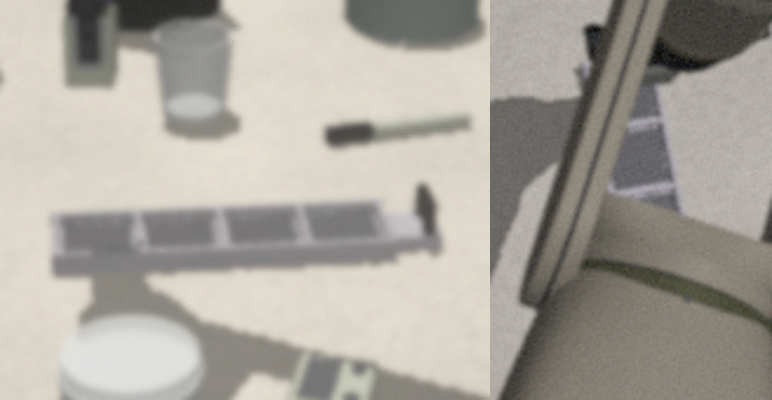

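The gripper is outside the crop, but the pose matches the target. I'll lower, slowing near the floor and watching the force.

```bash
python3 -m crank '[[[0.02,0.025,0.2],0,20],[[0.02,0.025,0.5],0,20],[[0.02,0.025,0.8],0,20],[[0.02,0.025,1],0,20],[[0.02,0.025,1],0,20]]' >/dev/null
python3 -m crank '[[[0,0,0.08],0,20],[[0,0,0.14],0,20],[[0,0,0.18],0,20],[[0,0,0.2],0,20],[[0,0,0.2],0,20],[[0,0,0.2],0,20]]'
python3 -m crank '[[[0,0,0.01],0,20],[[0,0,0.02],0,20],[[0,0,0.02],0,20],[[0,0,0.02],0,20]]'
python3 - <<'E'
from h import *; import cv2
go((.6496,-.192,.027))
a=get_image("side")[120:250,180:340]
b=get_image("top")[110:280,310:430]
cv2.imwrite("pics/s4.png",cv2.convertScaleAbs(np.hstack([cv2.resize(a,(490,400)),cv2.resize(b,(282,400))]),alpha=1.5))
E
```

```text
t: 8.1
tcp_pos: [0.6513, -0.193, 0.0326]
ee_rot: [3.137, 0.157, 0.002]
ft_force: [0.2, 0.0, -0.2]
gripper_width: 0.0345
finger_force: 33.5
t: 8.43
tcp_pos: [0.6508, -0.1929, 0.0298]
ee_rot: [3.138, 0.157, 0.0]
ft_force: [0.1, -0.1, -0.5]
gripper_width: 0.0353
finger_force: 33.5
t 8.43 tcp [ 0.6508 -0.1929  0.0298] yaw 0.0998 tilt [ 0.  0. -1.] w 0.0353 F 33.5 ft [ 0.1 -0.1 -0.5]
 to (0.6496, -0.192, 0.027) tool shift/0.1: [-0.011 -0.01   0.028]
```

View pics/s4.png

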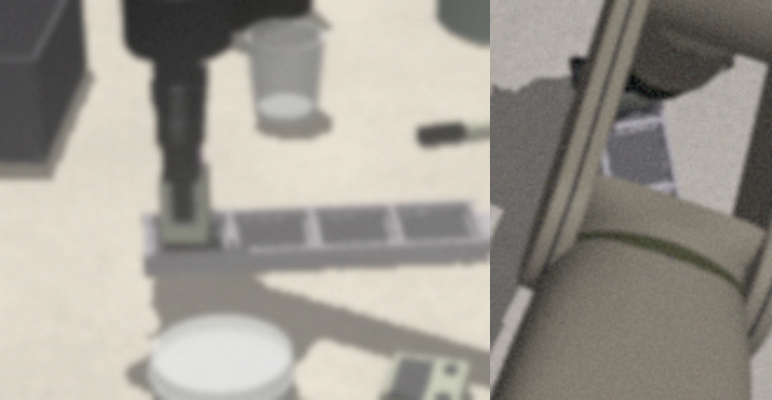

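The bottle hangs over the far pocket, with its lower edge near side-crop row 243 and the pocket rim spanning rows 213–250 and columns 155–227. To check its offset across the row, I'll project expected points and compare.

Run:
```python
from h import *; import cv2
c=calibration("side")
def px(P): return cv2.projectPoints(np.float64([P]),cv2.Rodrigues(c["R"])[0],c["t"],c["camera_matrix"],None)[0].ravel()
a=get_image("side"); 
u=np.array([np.cos(.151),np.sin(.151)]); v=np.array([-u[1],u[0]]); C=np.array([.5597,-.2052])
b=cv2.resize(a[160:230,190:300],None,fx=7,fy=7,interpolation=cv2.INTER_CUBIC)
b=cv2.convertScaleAbs(b,alpha=1.5)
def poly(pts,col):
    q=np.array([(px(p)-[190,160]+.5)*7 for p in pts]); cv2.polylines(b,[np.int32(q)],True,col,1)
for k in(.09,.03):
    poly([(*(C+u*(k+28e-3*i)+v*28e-3*j),.016) for i,j in((-1,-1),(1,-1),(1,1),(-1,1))],(0,0,255))
poly([(*(C+u*124e-3*i+v*32e-3*j),.016) for i,j in((-1,-1),(1,-1),(1,1),(-1,1))],(255,0,0))
p=np.array([.6508,-.1929]);u2=np.array([np.cos(.1),np.sin(.1)]);v2=np.array([-u2[1],u2[0]])
for z in(.011,.061): poly([(*(p+u2*17e-3*i+v2*17e-3*j),z) for i,j in((-1,-1),(1,-1),(1,1),(-1,1))],(0,200,0))
cv2.imwrite("pics/s5.png",b)
```

```text
(no output)
```

View pics/s5.png

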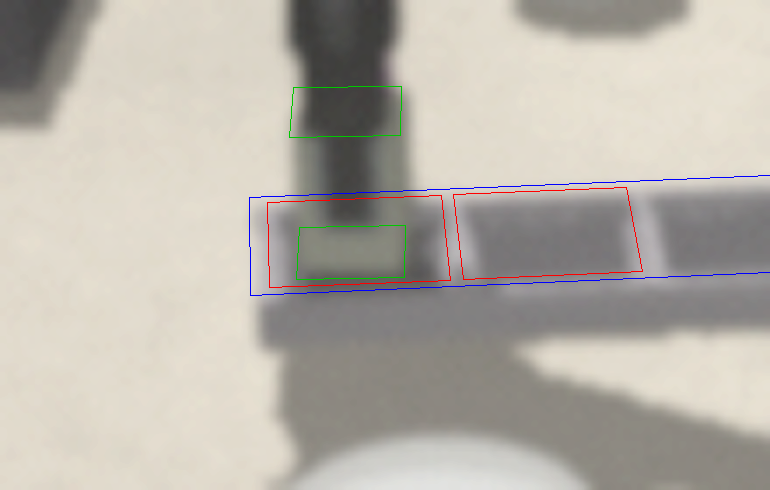

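The overlay suggests the bottle sits about 4–5 mm too far toward −y, with x fine. I'll shift +y 4 mm, creep down to contact and release.

```bash
python3 -m crank '[[[0,-0.02,0],0,20],[[0,-0.04,0],0,20],[[0,-0.04,0.01],0,20],[[0,-0.04,0.02],0,20],[[0,-0.04,0.02],0,20],[[0,-0.04,0.02],0,20]]'
python3 -m crank '[[[0,0,0.01],0,20],[[0,0,0.01],0,20],[[0,0,0.01],0,20]]'
python3 -m crank '[[[0,0,0.01],0,20],[[0,0,0.01],0,20],[[0,0,0.01],0,20]]'
```

```text
t: 9.08
tcp_pos: [0.6503, -0.1888, 0.0276]
ee_rot: [-3.138, -0.157, 0.001]
ft_force: [-0.1, 0.1, 0.1]
gripper_width: 0.0349
finger_force: 33.5
t: 9.33
tcp_pos: [0.6503, -0.1889, 0.0267]
ee_rot: [-3.138, -0.157, 0.0]
ft_force: [-0.2, -0.4, -1.1]
gripper_width: 0.0348
finger_force: 33.5
t: 9.58
tcp_pos: [0.6504, -0.1888, 0.0257]
ee_rot: [-3.138, -0.157, 0.0]
ft_force: [0.7, -0.5, -0.7]
gripper_width: 0.0346
finger_force: 33.5
```

```bash
python3 -m crank '[[[0,0,0.01],0,20],[[0,0,0.01],0,20],[[0,0,0.01],0,20]]' | grep -E "tcp|ft"
python3 -m crank '[[[0,0,0.01],0,20],[[0,0,0.01],0,20],[[0,0,0.01],0,20]]'| grep -E "tcp|ft"
python3 -m crank '[[[0,0,0.01],0,20],[[0,0,0.01],0,20],[[0,0,0.01],0,20]]'| grep -E "tcp|ft"
```

```text
tcp_pos: [0.6507, -0.1889, 0.0251]
ft_force: [0.8, -1.7, 1.7]
tcp_pos: [0.6508, -0.189, 0.0251]
ft_force: [-3.2, 1.6, 8.8]
tcp_pos: [0.6513, -0.1891, 0.025]
ft_force: [-4.2, 1.4, 12.5]
```

Contact at TCP z 0.025 means undersides started at about z = 9.9 mm, so every release is ~2 mm below its grasp height. I'll open, retreat, look and head for the tube.

```bash
python3 -m crank '[[[0,0,-0.02],0,50],[[0,0,-0.02],0,80],[[0,0,-0.02],0,100],[[0,0,-0.02],0,100],[[0,0,-0.02],0,100],[[0,0,-0.02],0,100],[[0,0,-0.02],0,100],[[0,0,-0.02],0,100],[[0,0,-0.2],0,100],[[0,0,-0.5],0,100],[[0,0,-0.8],0,100],[[0,0,-1],0,100]]'
python3 -m crank '[[[-0.05,-0.2,-0.1],0,100],[[-0.12,-0.45,-0.25],0,100],[[-0.2,-0.7,-0.25],0,100],[[-0.3,-1,-0.25],0,100]]' >/dev/null
python3 -m crank '[[[-0.1,-0.3,0],0,100],[[-0.2,-0.65,0],0,100],[[-0.3,-1,0],0,100]]' >/dev/null
python3 -m crank '[[[-0.1,-0.3,0],0,100],[[-0.2,-0.65,0],0,100],[[-0.3,-1,0],0,100],[[-0.32,-1,0],0,100],[[-0.32,-1,0],0,100],[[-0.32,-1,0],0,100]]' >/dev/null
python3 - <<'E'
from h import *; import cv2
go((.513,.1588,.036))
a=get_image("side")[130:340,170:350]
b=get_image("top")[110:280,310:430]
cv2.imwrite("pics/s6.png",cv2.convertScaleAbs(np.hstack([cv2.resize(a,(440,513)),cv2.resize(b,(350,513))]),alpha=1.5))
E
```

```text
t: 11.33
tcp_pos: [0.6513, -0.1892, 0.1259]
ee_rot: [3.137, 0.157, 0.004]
ft_force: [1.6, -0.2, 0.9]
gripper_width: 0.0856
finger_force: 0.0
t 12.42 tcp [0.5292 0.1003 0.148 ] yaw 0.1007 tilt [ 0.001  0.    -1.   ] w 0.0854 F 0.0 ft [ 0.  -1.1 -0.1]
 to (0.513, 0.1588, 0.036) tool shift/0.1: [-0.103 -0.599  1.12 ]
```

View pics/s6.png

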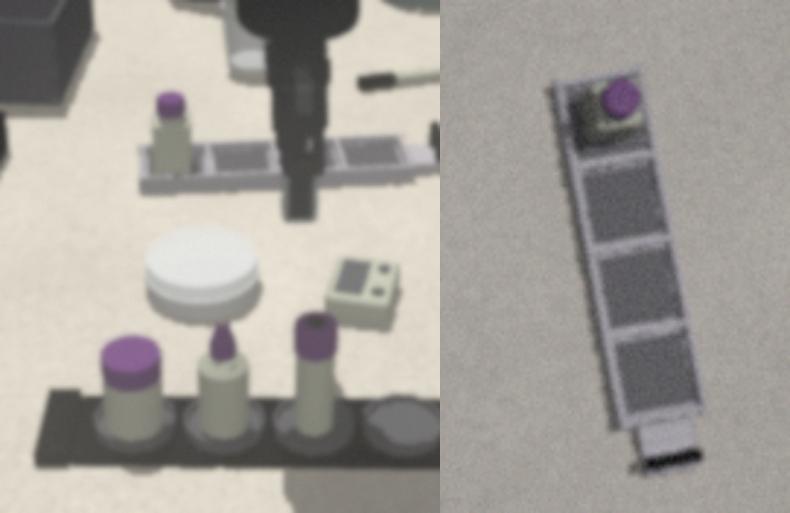

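The square bottle stands upright in the far pocket with its cap at top-view (372,142). The other three are untouched and the gripper is near the tube. I'll measure the bottle against the carrier.

```bash
python3 - <<'E'
from h import *
print(at("top",(371.5,142),.078))
# rim outer corners from s6 crop: far-left(557,86) far-right(640,72); pocket inner far: L(577,..)
f=lambda x,y:(310+(x-440)*120/350-.4,110+y*170/513-.4)
for p in[(571,97),(636,83),(582,160),(650,150)]: print(at("top",f(*p),.016))
E
python3 -m crank '[[[-0.1,-0.3,0],0,100],[[-0.1,-0.6,0],0,100],[[-0.1,-0.6,0.3],0,100],[[-0.1,-0.6,0.6],0,100],[[-0.1,-0.6,0.9],0,100],[[-0.1,-0.6,1],0,100],[[-0.1,-0.6,1],0,100]]' >/dev/null
python3 -m crank '[[[0,0,0.1],0,100],[[0,0,0.12],0,100],[[0,0,0.12],0,100],[[0,0,0.12],0,100]]'
```

```text
[ 0.65026551 -0.18965915  0.078     ]
[ 0.66402141 -0.16467729  0.016     ]
[ 0.67248165 -0.21211856  0.016     ]
[ 0.61933044 -0.1707235   0.016     ]
[ 0.62484819 -0.2200474   0.016     ]
t: 13.43
tcp_pos: [0.5141, 0.1592, 0.0371]
ee_rot: [-3.137, -0.156, -0.003]
ft_force: [0.6, 0.5, 0.2]
gripper_width: 0.0853
finger_force: 0.0
```

The square is about 5 mm in x and 2 mm in y from the pocket centre. Now I grip the tube, lift it and carry it to pocket 2, approx (0.588, −0.200).

```bash
python3 -m crank '[[[0,0,0],0,40],[[0,0,0],0,10],[[0,0,0],0,10],[[0,0,0],0,10],[[0,0,0],0,10],[[0,0,0],0,10],[[0,0,0],0,10],[[0,0,0],0,10],[[0,0,0],0,10],[[0,0,0],0,10],[[0,0,0],0,10]]' 35
python3 -m crank '[[[0,0,-0.1],0,10],[[0,0,-0.3],0,10],[[0,0,-0.6],0,10],[[0,0,-0.9],0,10],[[0,0,-1],0,10],[[0,0,-1],0,10]]'
python3 -m crank '[[[0,0.1,-0.1],0,10],[[0.02,0.3,-0.2],0,10],[[0.05,0.6,-0.2],0,10],[[0.1,0.95,-0.2],0,10]]' >/dev/null
python3 -m crank '[[[0.03,0.22,0],0,10],[[0.05,0.45,0],0,10],[[0.07,0.7,0],0,10],[[0.1,0.95,0],0,10]]' >/dev/null
python3 -m crank '[[[0.03,0.22,0],0,10],[[0.05,0.45,0],0,10],[[0.07,0.7,0],0,10],[[0.1,0.95,0],0,10]]' >/dev/null
python3 -m crank '[[[0.03,0.22,0],0,10],[[0.05,0.45,0],0,10],[[0.07,0.7,0],0,10],[[0.08,0.78,0],0,10],[[0.08,0.8,0],0,10],[[0.08,0.8,0],0,10],[[0.08,0.8,0],0,10]]'
python3 -c "
from h import *
go((.588,-.2,.036))"
```

```text
t: 14.35
tcp_pos: [0.5132, 0.1593, 0.036]
ee_rot: [-3.138, -0.157, -0.0]
ft_force: [-0.4, 1.7, 2.1]
gripper_width: 0.0256
finger_force: 34.3
t: 14.85
tcp_pos: [0.5156, 0.1597, 0.1401]
ee_rot: [-3.137, -0.157, -0.011]
ft_force: [0.8, -0.7, -1.4]
gripper_width: 0.0256
finger_force: 34.3
t: 16.43
tcp_pos: [0.5865, -0.1994, 0.1549]
ee_rot: [-3.136, -0.157, 0.003]
ft_force: [-0.3, 0.3, 0.6]
gripper_width: 0.0252
finger_force: 34.5
t 16.43 tcp [ 0.5865 -0.1994  0.1549] yaw 0.0999 tilt [-0.002 -0.001 -1.   ] w 0.0252 F 34.5 ft [-0.3  0.3  0.6]
 to (0.588, -0.2, 0.036) tool shift/0.1: [0.016 0.009 1.189]
```

```bash
python3 -m crank '[[[0.01,0,0.2],0,10],[[0.01,0,0.5],0,10],[[0.01,0,0.8],0,10],[[0.01,0,1],0,10],[[0.01,0,1],0,10]]' >/dev/null
python3 -m crank '[[[0,0,0.06],0,10],[[0,0,0.12],0,10],[[0,0,0.16],0,10],[[0,0,0.18],0,10],[[0,0,0.18],0,10],[[0,0,0.18],0,10]]'| grep -E "tcp|ft"
python3 -m crank '[[[0,0,0.01],0,10],[[0,0,0.02],0,10],[[0,0,0.02],0,10],[[0,0,0.02],0,10]]'| grep -E "tcp|ft"
python3 -m crank '[[[0,0,0.01],0,10],[[0,0,0.01],0,10],[[0,0,0.01],0,10]]'| grep -E "tcp|ft"
```

```text
tcp_pos: [0.5887, -0.2003, 0.0385]
ft_force: [-0.3, -0.2, 0.4]
tcp_pos: [0.5882, -0.2001, 0.0358]
ft_force: [-0.1, 0.3, -0.8]
tcp_pos: [0.5881, -0.2001, 0.0347]
ft_force: [0.3, 0.5, -0.8]
```

```bash
python3 -m crank '[[[0,0,0.01],0,10],[[0,0,0.01],0,10],[[0,0,0.01],0,10]]'| grep -E "tcp|ft"
python3 -m crank '[[[0,0,0.005],0,10],[[0,0,0.005],0,10],[[0,0,0.005],0,10]]'| grep -E "tcp|ft"
```

```text
tcp_pos: [0.5885, -0.2002, 0.034]
ft_force: [-0.9, -0.2, 0.6]
tcp_pos: [0.5885, -0.2002, 0.034]
ft_force: [-1.3, 0.6, 5.0]
```

The tube is on the floor. I'll release, retreat and go to the dropper at approx (0.572, 0.1595).

```bash
python3 -m crank '[[[0,0,0],0,50],[[0,0,0],0,80],[[0,0,0],0,100],[[0,0,0],0,100],[[0,0,0],0,100],[[0,0,0],0,100],[[0,0,0],0,100],[[0,0,0],0,100],[[0,0,-0.2],0,100],[[0,0,-0.5],0,100],[[0,0,-0.8],0,100],[[0,0,-1],0,100]]'
python3 -m crank '[[[0,-0.2,-0.1],0,100],[[0,-0.45,-0.2],0,100],[[0,-0.7,-0.2],0,100],[[0,-1,-0.2],0,100]]' >/dev/null
python3 -m crank '[[[0,-0.3,0],0,100],[[0,-0.65,0],0,100],[[0,-1,0],0,100]]' >/dev/null
python3 -m crank '[[[0.05,-0.3,0],0,100],[[0.1,-0.65,0],0,100],[[0.2,-1,0],0,100]]' >/dev/null
python3 -m crank '[[[0,-0.3,0],0,100],[[0,-0.59,0],0,100],[[0,-0.59,0],0,100],[[0,-0.59,0],0,100],[[0,-0.59,0],0,100]]' >/dev/null
python3 - <<'E'
from h import *; import cv2
go((.572,.1595,.03))
a=get_image("side")[130:340,170:350]
b=get_image("top")[110:280,310:430]
cv2.imwrite("pics/s7.png",cv2.convertScaleAbs(np.hstack([cv2.resize(a,(440,513)),cv2.resize(b,(350,513))]),alpha=1.5))
E
```

```text
t: 19.43
tcp_pos: [0.5891, -0.2005, 0.1364]
ee_rot: [3.136, 0.157, 0.004]
ft_force: [0.4, 0.5, 0.6]
gripper_width: 0.0853
finger_force: 0.0
t 20.68 tcp [0.5723 0.1589 0.1532] yaw 0.1005 tilt [-0.  0. -1.] w 0.0852 F 0.0 ft [ 0.9 -0.1  0.3]
 to (0.572, 0.1595, 0.03) tool shift/0.1: [-0.003 -0.007  1.232]
```

View pics/s7.png

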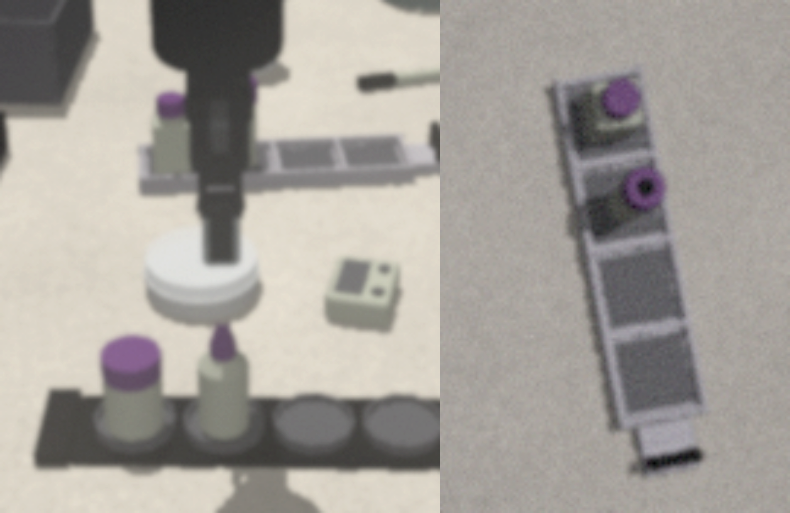

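The tube stands upright in pocket 2, cap at top-crop (645,187). The gripper is above the dropper, so I descend and carry it to pocket 3.

```bash
python3 -m crank '[[[0,0,0.3],0,100],[[0,0,0.6],0,100],[[0,0,0.9],0,100],[[0,0,1],0,100],[[0,0,1],0,100]]' >/dev/null
python3 -m crank '[[[0,0,0.1],0,100],[[0,0,0.2],0,100],[[0,0,0.26],0,100],[[0,0,0.26],0,100],[[0,0,0.26],0,100]]'
python3 -m crank '[[[0,0,0],0,40],[[0,0,0],0,20],[[0,0,0],0,20],[[0,0,0],0,20],[[0,0,0],0,20],[[0,0,0],0,20],[[0,0,0],0,20],[[0,0,0],0,20],[[0,0,0],0,20],[[0,0,0],0,20],[[0,0,0],0,20]]' 35
python3 -m crank '[[[0,0,-0.1],0,20],[[0,0,-0.3],0,20],[[0,0,-0.6],0,20],[[0,0,-0.9],0,20],[[0,0,-1],0,20],[[0,0,-1],0,20]]'
python3 -m crank '[[[0,0.1,-0.1],0,20],[[-0.05,0.3,-0.2],0,20],[[-0.1,0.6,-0.2],0,20],[[-0.2,0.95,-0.2],0,20]]' >/dev/null
python3 -m crank '[[[-0.05,0.22,0],0,20],[[-0.1,0.45,0],0,20],[[-0.15,0.7,0],0,20],[[-0.2,0.95,0],0,20]]' >/dev/null
python3 -m crank '[[[-0.05,0.22,0],0,20],[[-0.1,0.45,0],0,20],[[-0.15,0.7,0],0,20],[[-0.2,0.95,0],0,20]]' >/dev/null
python3 -m crank '[[[-0.05,0.22,0],0,20],[[-0.1,0.45,0],0,20],[[-0.17,0.65,0],0,20],[[-0.2,0.75,0],0,20],[[-0.2,0.77,0],0,20],[[-0.2,0.77,0],0,20],[[-0.2,0.77,0],0,20]]'
python3 -c "
from h import *
go((.528,-.209,.027))"
```

```text
t: 21.62
tcp_pos: [0.5724, 0.1591, 0.0275]
ee_rot: [3.138, 0.157, 0.0]
ft_force: [0.7, 0.3, 1.3]
gripper_width: 0.0854
finger_force: 0.0
t: 22.53
tcp_pos: [0.5729, 0.1592, 0.0279]
ee_rot: [-3.138, -0.157, -0.002]
ft_force: [-0.7, 0.5, 6.4]
gripper_width: 0.0329
finger_force: 34.8
t: 23.03
tcp_pos: [0.5748, 0.1596, 0.1316]
ee_rot: [-3.137, -0.157, -0.01]
ft_force: [0.7, 0.9, -0.1]
gripper_width: 0.0334
finger_force: 34.8
t: 24.62
tcp_pos: [0.5286, -0.2082, 0.1466]
ee_rot: [-3.137, -0.157, 0.002]
ft_force: [0.7, 0.3, -1.0]
gripper_width: 0.0332
finger_force: 34.9
t 24.62 tcp [ 0.5286 -0.2082  0.1466] yaw 0.0999 tilt [-0.001 -0.001 -1.   ] w 0.0332 F 34.9 ft [ 0.7  0.3 -1. ]
 to (0.528, -0.209, 0.027) tool shift/0.1: [-0.005  0.009  1.196]
```

```bash
python3 -m crank '[[[0,0.01,0.2],0,20],[[0,0.01,0.5],0,20],[[0,0.01,0.8],0,20],[[0,0.01,1],0,20],[[0,0.01,1],0,20]]' >/dev/null
python3 -m crank '[[[0,0,0.06],0,20],[[0,0,0.12],0,20],[[0,0,0.16],0,20],[[0,0,0.18],0,20],[[0,0,0.18],0,20],[[0,0,0.18],0,20]]'| grep -E "tcp|ft"
python3 -m crank '[[[0,0,0.01],0,20],[[0,0,0.02],0,20],[[0,0,0.02],0,20],[[0,0,0.02],0,20]]'| grep -E "tcp|ft"
python3 -m crank '[[[0,0,0.01],0,20],[[0,0,0.01],0,20],[[0,0,0.01],0,20]]'| grep -E "tcp|ft"
```

```text
tcp_pos: [0.5293, -0.2103, 0.03]
ft_force: [1.1, -0.6, -0.4]
tcp_pos: [0.5289, -0.2101, 0.0273]
ft_force: [0.1, 0.7, -1.0]
tcp_pos: [0.5288, -0.21, 0.0262]
ft_force: [0.4, 0.6, -1.1]
```

```bash
python3 -m crank '[[[0,0,0.01],0,20],[[0,0,0.01],0,20],[[0,0,0.01],0,20]]'| grep -E "tcp|ft"
python3 -m crank '[[[0,0,0.005],0,20],[[0,0,0.005],0,20],[[0,0,0.005],0,20]]'| grep -E "tcp|ft"
```

```text
tcp_pos: [0.5292, -0.2101, 0.0259]
ft_force: [-1.7, 0.4, 5.4]
tcp_pos: [0.5292, -0.2102, 0.0259]
ft_force: [-4.3, 2.4, 11.1]
```

The dropper has contact. I'll release and go to the jar at approx (0.632, 0.164).

```bash
python3 -m crank '[[[0,0,-0.01],0,50],[[0,0,-0.01],0,80],[[0,0,-0.01],0,100],[[0,0,-0.01],0,100],[[0,0,-0.01],0,100],[[0,0,-0.01],0,100],[[0,0,-0.01],0,100],[[0,0,-0.01],0,100],[[0,0,-0.2],0,100],[[0,0,-0.5],0,100],[[0,0,-0.8],0,100],[[0,0,-1],0,100]]'
python3 -m crank '[[[0,-0.2,-0.1],0,100],[[0.1,-0.45,-0.25],0,100],[[0.2,-0.7,-0.25],0,100],[[0.4,-1,-0.25],0,100]]' >/dev/null
python3 -m crank '[[[0.12,-0.3,0],0,100],[[0.25,-0.65,0],0,100],[[0.4,-1,0],0,100]]' >/dev/null
python3 -m crank '[[[0.12,-0.3,0],0,100],[[0.25,-0.65,0],0,100],[[0.4,-1,0],0,100]]' >/dev/null
python3 -m crank '[[[0.1,-0.3,0],0,100],[[0.2,-0.61,0],0,100],[[0.2,-0.61,0],0,100],[[0.2,-0.61,0],0,100],[[0.2,-0.61,0],0,100]]' >/dev/null
python3 - <<'E'
from h import *; import cv2
go((.632,.1638,.028))
a=get_image("side")[130:340,170:350]
b=get_image("top")[110:280,310:430]
cv2.imwrite("pics/s8.png",cv2.convertScaleAbs(np.hstack([cv2.resize(a,(440,513)),cv2.resize(b,(350,513))]),alpha=1.5))
E
```

```text
t: 27.62
tcp_pos: [0.5298, -0.2105, 0.1277]
ee_rot: [3.136, 0.157, 0.003]
ft_force: [0.9, -0.2, 0.5]
gripper_width: 0.0855
finger_force: 0.0
t 28.87 tcp [0.632  0.1629 0.1494] yaw 0.1005 tilt [-0.001  0.001 -1.   ] w 0.0852 F 0.0 ft [-0.2  0.2 -0.5]
 to (0.632, 0.1638, 0.028) tool shift/0.1: [ 1.000e-03 -9.000e-03  1.214e+00]
```

View pics/s8.png

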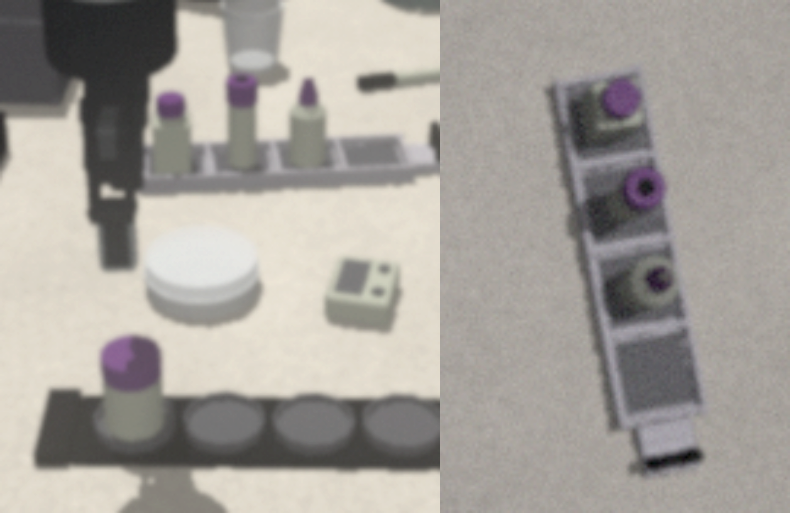

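Three containers stand upright in pockets 1–3. The gripper is over the jar, so I grip it and carry it to the pocket next to the handle.

```bash
python3 -m crank '[[[0,-0.01,0.3],0,100],[[0,-0.01,0.6],0,100],[[0,-0.01,0.9],0,100],[[0,-0.01,1],0,100],[[0,-0.01,1],0,100]]' >/dev/null
python3 -m crank '[[[0,0,0.1],0,100],[[0,0,0.2],0,100],[[0,0,0.22],0,100],[[0,0,0.22],0,100],[[0,0,0.22],0,100]]'
python3 -m crank '[[[0,0,0],0,50],[[0,0,0],0,25],[[0,0,0],0,25],[[0,0,0],0,25],[[0,0,0],0,25],[[0,0,0],0,25],[[0,0,0],0,25],[[0,0,0],0,25],[[0,0,0],0,25],[[0,0,0],0,25],[[0,0,0],0,25]]' 35
python3 -m crank '[[[0,0,-0.1],0,25],[[0,0,-0.3],0,25],[[0,0,-0.6],0,25],[[0,0,-0.9],0,25],[[0,0,-1],0,25],[[0,0,-1],0,25]]'
python3 -m crank '[[[-0.05,0.1,-0.1],0,25],[[-0.15,0.3,-0.2],0,25],[[-0.3,0.6,-0.2],0,25],[[-0.5,0.95,-0.2],0,25]]' >/dev/null
python3 -m crank '[[[-0.12,0.22,0],0,25],[[-0.25,0.45,0],0,25],[[-0.37,0.7,0],0,25],[[-0.5,0.95,0],0,25]]' >/dev/null
python3 -m crank '[[[-0.12,0.22,0],0,25],[[-0.25,0.45,0],0,25],[[-0.37,0.7,0],0,25],[[-0.5,0.95,0],0,25]]' >/dev/null
python3 -m crank '[[[-0.12,0.22,0],0,25],[[-0.25,0.45,0],0,25],[[-0.42,0.65,0],0,25],[[-0.5,0.75,0],0,25],[[-0.52,0.77,0],0,25],[[-0.52,0.77,0],0,25],[[-0.52,0.77,0],0,25]]'
python3 -c "
from h import *
go((.467,-.218,.027))"
```

```text
t: 29.8
tcp_pos: [0.6327, 0.1642, 0.0286]
ee_rot: [-3.138, -0.157, -0.002]
ft_force: [0.3, -0.6, 0.0]
gripper_width: 0.0856
finger_force: 0.0
t: 30.72
tcp_pos: [0.6326, 0.1642, 0.0284]
ee_rot: [-3.137, -0.157, -0.001]
ft_force: [-0.8, 0.9, 6.3]
gripper_width: 0.0391
finger_force: 35.4
t: 31.22
tcp_pos: [0.6346, 0.1645, 0.1324]
ee_rot: [-3.137, -0.157, -0.011]
ft_force: [0.4, 0.8, 0.2]
gripper_width: 0.0392
finger_force: 35.3
t: 32.8
tcp_pos: [0.467, -0.2155, 0.1471]
ee_rot: [-3.137, -0.156, 0.001]
ft_force: [0.6, 0.1, -0.4]
gripper_width: 0.0395
finger_force: 35.3
t 32.8 tcp [ 0.467  -0.2155  0.1471] yaw 0.0996 tilt [-0.001 -0.001 -1.   ] w 0.0395 F 35.3 ft [ 0.6  0.1 -0.4]
 to (0.467, -0.218, 0.027) tool shift/0.1: [-0.002  0.027  1.201]
```

```bash
python3 -m crank '[[[0,0.02,0.2],0,25],[[0,0.02,0.5],0,25],[[0,0.02,0.8],0,25],[[0,0.02,1],0,25],[[0,0.02,1],0,25]]' >/dev/null
python3 -m crank '[[[0,0,0.06],0,25],[[0,0,0.12],0,25],[[0,0,0.16],0,25],[[0,0,0.18],0,25],[[0,0,0.18],0,25],[[0,0,0.18],0,25]]'| grep -E "tcp|ft"
python3 -m crank '[[[0,0,0.01],0,25],[[0,0,0.02],0,25],[[0,0,0.02],0,25],[[0,0,0.02],0,25]]'| grep -E "tcp|ft"
python3 -m crank '[[[0,0,0.01],0,25],[[0,0,0.01],0,25],[[0,0,0.01],0,25]]'| grep -E "tcp|ft"
```

```text
tcp_pos: [0.4679, -0.2185, 0.0305]
ft_force: [0.9, 0.1, 0.0]
tcp_pos: [0.4674, -0.2183, 0.0279]
ft_force: [-1.3, 0.0, -0.8]
tcp_pos: [0.4673, -0.2182, 0.0267]
ft_force: [0.3, -1.0, -1.0]
```

```bash
python3 -m crank '[[[0,0,0.01],0,25],[[0,0,0.01],0,25],[[0,0,0.01],0,25]]'| grep -E "tcp|ft"
python3 -m crank '[[[0,0,0.003],0,25],[[0,0,0.003],0,25],[[0,0,0.003],0,25]]'| grep -E "tcp|ft"
```

```text
tcp_pos: [0.4676, -0.2183, 0.0263]
ft_force: [-2.5, 1.0, 4.5]
tcp_pos: [0.4676, -0.2184, 0.0263]
ft_force: [-4.1, 2.3, 7.1]
```

The jar is on the floor. I'll release, back away and check everything.

```bash
python3 -m crank '[[[0,0,0],0,60],[[0,0,0],0,80],[[0,0,0],0,100],[[0,0,0],0,100],[[0,0,0],0,100],[[0,0,0],0,100],[[0,0,0],0,100],[[0,0,0],0,100],[[0,0,-0.2],0,100],[[0,0,-0.5],0,100],[[0,0,-0.8],0,100],[[0,0,-1],0,100]]'
python3 -m crank '[[[0,-0.2,-0.1],0,100],[[0,-0.45,-0.25],0,100],[[0,-0.7,-0.25],0,100],[[0,-1,-0.25],0,100]]' >/dev/null
python3 -m crank '[[[0,-0.3,0],0,100],[[0,-0.65,0],0,100],[[0,-1,0],0,100]]' >/dev/null
python3 -m crank '[[[0,-0.3,0],0,100],[[0,-0.65,0],0,100],[[0,-1,0],0,100],[[0,-1,0],0,100],[[0,-1,0],0,100],[[0,-1,0],0,100]]' >/dev/null
python3 - <<'E'
from h import *; import cv2
go()
a=get_image("side")[130:340,170:350]
b=get_image("top")[110:280,310:430]
cv2.imwrite("pics/s9.png",cv2.convertScaleAbs(np.hstack([cv2.resize(a,(440,513)),cv2.resize(b,(350,513))]),alpha=1.5))
E
```

```text
t: 35.8
tcp_pos: [0.4682, -0.2187, 0.1283]
ee_rot: [3.136, 0.157, 0.003]
ft_force: [0.7, -0.5, 1.3]
gripper_width: 0.0855
finger_force: 0.0
t 36.88 tcp [0.4376 0.0801 0.1505] yaw 0.1009 tilt [ 0.  0. -1.] w 0.0853 F 0.0 ft [ 0.5  0.  -0.5]
```

View pics/s9.png

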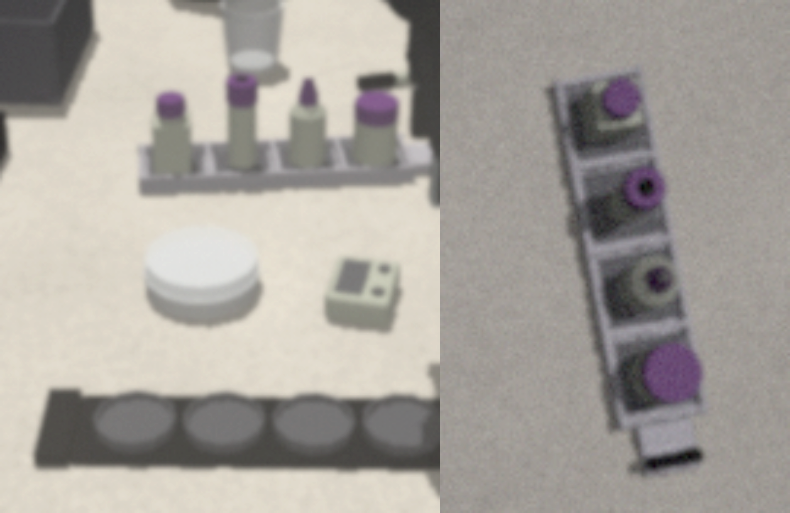

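All four stand upright in their pockets in the order square, tube, dropper, jar towards the handle. The tray is empty and the gripper is clear, so I'm handing in.

```bash
python3 -c "
from bench import ctrl
print(ctrl.finish_job())"
```

```text
the job is handed in; nothing more can be done
None
```

I moved all four containers into the carrier in reverse order (square bottle farthest from its handle, then tube, dropper and jar next to it); the last pictures show each upright and released, and I handed the job in at about 37 s without seeing a verdict.

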